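# Pack the gauges for calibration

### The arm

A 7-joint arm with a two-finger parallel gripper is mounted at the origin on a cart in front of the work surface, level with it; the furniture and walls round the work are solid. World frame = base frame: x ahead of the robot, y to its left, z up, the work surface at z = 0. Lengths are in m, angles in rad, forces in N, time in s.
With the tool pointing down it reaches from about 0.425 to 0.925 m from the base axis. Payload 6.8 kg.
Tool frame: the origin (TCP) lies midway between the tips of the shut fingers; the grasp point (between the pads) lies 19 mm behind it; z points along the fingers, x is the direction in which the jaws open and shut, and the axes are right-handed (so a half turn about z gives the same grasp; the last joint's range is limited). The gripper opens to 85 mm and grips with 20 to 120 N. Pads are 22 mm wide; open, the fingers measure 114 mm over their backs; the gripper's body (76 mm by 85 mm) begins 54 mm behind the grasp point. The pads swing forward as they close: fully open they stand 13 mm farther back than shut.
Start: joints at [-1.432, 0.477, 0.022, 1.555, -0.011, 1.109, -0.083], TCP at [0.165, 0.655, 0.231] pointing down, gripper open.
Joint ranges: [-2.96, 2.96], [-0.34, 2.1], [-1.41, 1.46], [0.24, 2.44], [-1.37, 4.51], [0.17, 1.92], [-2.96, 2.96]. Speed limits (rad/s): [2.39, 2.39, 3.14, 3.14, 3.14, 3.14, 3.14].

### API

Orientations are given as a unit quaternion [w, x, y, z].
In Python, from station import * gives the robot as it stands.
- The arm moves only by the shell command python3 -m handwheel 'ROWS' [FORCE]. ROWS is JSON, a list of rows, each an object of numbers: "grip": the finger opening in cm, from 0 to 8.54; "tx", "ty", "tz": the shift along the tool's x, y, z in cm; "yaw": the turn about the tool's z in degrees. In form: [{"grip": .., "tx": .., "ty": .., "tz": .., "yaw": ..}, ...]. A call has 1 to 5 rows; each row shifts and turns the commanded pose from where the row before left it, along the tool's axes as they then stand; what a row does not reach is not made up. A row lasts 1/10 s, in which the tool goes at most 50 mm and 8.59 degrees, less where a joint would pass 70% of its speed; a pose out of reach is approached as far as the arm can. A call is refused whole if a number of a shift passes 5 or a number of a turn 8.59, either way. A call with a gripper value outside its range is refused whole. The fingers move at their own pace and stop on an object; FORCE is the grip in N (left out, the last holds). Time passes only in rows, so rows that do not move let the fingers close. It gives the time, the measured TCP pose, the force and the opening at its end, in the units of the state.
- get_obs(): the state, without advancing time (a new reading comes with each control period).
- read_camera(name): name is "scene" or "top" or "wrist"; returns a dict with "image" (420x560x3 uint8, blue, green, red), "intrinsics" (3x3 intrinsics, pixels), "position" and "attitude" of the camera in the world; the wrist camera has in their place "hand_eye" (4x4, takes a point from camera to tool coordinates, whose origin is the TCP and whose axes are the tool frame's). Camera axes: x right, y down, z forward; pixel columns grow to the right and rows downward; lengths in m; the calibration is good to about 2 mm. A picture is of the moment at which its call begins: read the wrist's pose just before it. There is no depth.
- hand_in(): hands the job in, once; it reports no verdict.
The state is a dict: "t": time; "q": joint angles; "joint_vel": joint speeds; "joint_torque": joint torques, N m; "eef_pos": TCP position; "tool_rot": TCP orientation; "contact_force": force on the tool from outside, world axes, zero at the start; "torque": the same for the moment, N m; "gripper_width": opening from 0.0 (shut) to 1.0 (fully open).
Only numpy, scipy, OpenCV 4.12 (cv2) and the standard library are available. Lean on these libraries where they do the work, as an engineer would, in place of code of your own. Each camera call takes 0.05 s, during which the arm holds its last target. There are 200 camera calls.

### The job

The gauges are going out for calibration: snap the green setting rod out of the spring clips of its bench stand, and put the rod, the blue torque driver, the pin gauge and the brass test weight each into the foam insert in the tray that is cut to its shape, sitting fully down on the yellow floor of the cut-out, the weight upright. The orange screwdriver is not a gauge: leave it lying where it is.

Things in the scene. Friction and masses are not known exactly. Their poses are not given: they have to be found in the camera images.
- setting_rod: Round bar: green sleeve 18 mm in diameter, 104 mm long, black ring at each end, 11 mm steel ends, 120 mm overall; 0.12 kg. Origin: its middle, on its axis; y along it. Starts level in the two sprung C-clips of rod_stand, axis 80 mm above the bench. Take it between the clips (76 mm clear) and draw it level to the stand's front, about 50 mm; the clips give way at 8 to 17 N in all.
- torque_driver: Torque driver lying on its side: thick blue handle with a grey band (32 x 32 mm, from y = -29 to +86 mm), thin steel shaft (8 mm thick, to y = -86 mm); 0.16 kg. Origin: under its middle, at its underside (handle axis 16 mm above); y along the tool, handle at +y. Balances near y = +25 mm.
- pin_gauge: Go / no-go pin gauge on its side: grey hexagonal handle with green and red bands (22 mm wide, 25 mm high, y = -24 to +36 mm), a thin pin (7 mm) out of each end, 128 mm overall; 0.2 kg. Origin: under its middle, at its underside; y along the tool. May lie in its insert either way round.
- test_weight: Brass test weight, standing: cylinder 32 mm in diameter and 29 mm high with a knob 14 mm in diameter on top, 40 mm high overall; 0.2 kg. Origin: centre of its underside, z up.
- insert_rod: Fixed foam insert in the tray (order varies), 69 x 202 x 20 mm, long along its y; dark grey top, cut-out 8 mm deep with bright yellow floor. Origin: centre of its underside, 3 mm above the bench; cut-out floor 12 mm above the origin; tray rim 26 mm above the bench. For the setting rod: straight slot 34 x 138 mm, centred, with a round finger relief 62 mm wide in the middle.
- insert_driver: Fixed foam insert in the tray (order varies), 69 x 202 x 20 mm, long along its y; dark grey top, cut-out 8 mm deep with bright yellow floor. Origin: centre of its underside, 3 mm above the bench; cut-out floor 12 mm above the origin; tray rim 26 mm above the bench. For the driver: 48 mm wide from y = -37 to +93 mm (handle), 24 mm wide on to y = -93 mm (shaft). Fits one way only: y along y.
- insert_gauge: Fixed foam insert in the tray (order varies), 69 x 202 x 20 mm, long along its y; dark grey top, cut-out 8 mm deep with bright yellow floor. Origin: centre of its underside, 3 mm above the bench; cut-out floor 12 mm above the origin; tray rim 26 mm above the bench. For the pin gauge: middle 40 x 92 mm, narrower ends 24 mm wide, 146 mm in all, centred.
- insert_weight: Fixed foam insert in the tray (order varies), 69 x 202 x 20 mm, long along its y; dark grey top, cut-out 8 mm deep with bright yellow floor. Origin: centre of its underside, 3 mm above the bench; cut-out floor 12 mm above the origin; tray rim 26 mm above the bench. For the test weight: round hole 50 mm in diameter, centred.
- rod_stand: Fixed bench stand of the rod: dark base plate 52 x 116 x 8 mm, two uprights 92 mm high at y = -43 and +43 mm (14 mm wide, 18 to 23 mm behind the rod's axis), each with a sprung steel C-clip 10 mm wide that opens to the stand's front, its own -x. Only the base plate lies between the uprights. Origin: on the bench under the middle of the clipped rod; y along the rod.
- orange_screwdriver: Ordinary screwdriver with orange handle, 27 x 182 x 27 mm, lying along its own y; a bystander. Origin: under its middle, at its lowest height.
Things that resemble listed ones, but are neither listed nor needed, are in the scene too. Of the things that look like the setting_rod, the larger one is meant.

How it is judged:
By the outcome, as a careful person would: the job done as asked, in the order asked, and still so for the second after the job is handed in, with the robot touching nothing.
It also fails if it takes over 128 s, if anything falls off the work surface, if the arm or the gripper's body presses on something with over 40 N, if the wrist force passes 120 N, or if a joint passes its speed limit or range.

## Working session

There is one attempt and no reset: what is moved stays moved. The work goes in short steps, Python scripts to look and compute and a shell command to move; the robot and the scene stay as the last step left them, time stands still between calls to the robot, and variables do not carry over. Pictures are saved under pics/ and viewed, about 12 in all and at most 16, crops included, and the job is handed in when it is done.

```bash
ls; mkdir -p pics; python3 - <<'E'
from station import *
import cv2,json
o=get_obs();print({k:o[k] for k in('t','eef_pos','tool_rot','gripper_width')})
for n in('scene','top'):
    c=read_camera(n);cv2.imwrite(f'pics/{n}0.png',c['image']);print(n,c['intrinsics'],c['position'],c['attitude'])
c=read_camera('wrist');cv2.imwrite('pics/w0.png',c['image']);print(c['intrinsics'],c['hand_eye'])
E
```

```text
pics
{'t': 0.0, 'eef_pos': array([0.16478106, 0.6539563 , 0.23030976]), 'tool_rot': array([ 6.30546024e-04,  7.88756800e-01,  6.14704684e-01, -6.82139275e-04]), 'gripper_width': 1.000176961780389}
scene [[483.11500098   0.         276.67972079]
 [  0.         483.11500098 214.65230919]
 [  0.           0.           1.        ]] [ 0.08431951 -0.69230266  0.80213988] [-0.39301048  0.88035346 -0.23938795  0.11495199]
top [[475.85077989   0.         287.61504689]
 [  0.         475.85077989 208.87826434]
 [  0.           0.           1.        ]] [0.26193691 0.03846494 1.22966434] [-0.06728983  0.71132127 -0.69626754  0.06859777]
[[292.99363649   0.         279.49294911]
 [  0.         292.99363649 206.42427654]
 [  0.           0.           1.        ]] [[ 9.99999831e-01  2.56193259e-04 -5.22180478e-04 -3.90840810e-04]
 [-7.63766703e-05  9.47834271e-01  3.18763532e-01 -8.24015713e-02]
 [ 5.76605621e-04 -3.18763438e-01  9.47834130e-01 -1.42388725e-01]
 [ 0.00000000e+00  0.00000000e+00  0.00000000e+00  1.00000000e+00]]
```

View pics/top0.png

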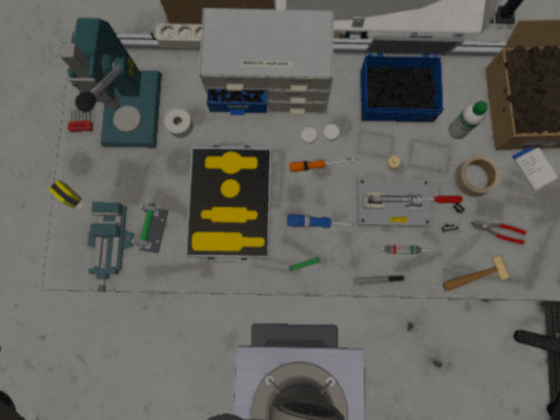

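View pics/scene0.png

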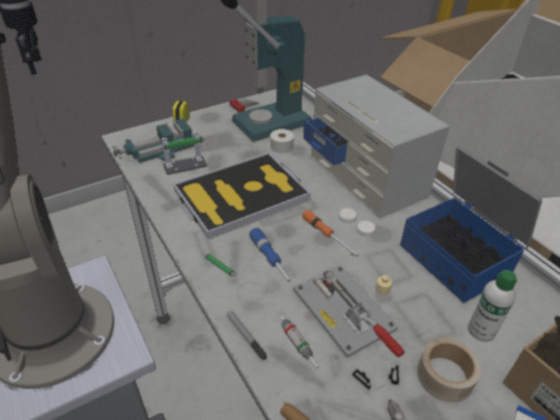

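The top view shows the stand with the rod at (148,225) and the tray at (230,203). The inserts run, top to bottom, rod, weight, gauge, driver. The driver is at (310,221), the gauge at (405,249), the weight at (394,162), the screwdriver at (320,165) and the small decoy rod at (304,264). Next I'll measure them.

```bash
cat > h.py <<'E'
import numpy as np,cv2
from scipy.spatial.transform import Rotation as R
from station import *
def rot(q): return R.from_quat([q[1],q[2],q[3],q[0]]).as_matrix()
def cam(n):
    o=get_obs(); c=read_camera(n); K=c['intrinsics']
    if n=='wrist':
        T=np.eye(4);T[:3,:3]=rot(o['tool_rot']);T[:3,3]=o['eef_pos'];T=T@c['hand_eye'];P,A=T[:3,3],T[:3,:3]
    else: P,A=np.array(c['position']),rot(c['attitude'])
    return c['image'],K,P,A
def p2w(C,u,v,z):
    _,K,P,A=C; d=A@np.linalg.inv(K)@np.array([u,v,1.]); return P+d*(z-P[2])/d[2]
def w2p(C,X):
    _,K,P,A=C; c=K@A.T@(np.array(X)-P); return c[:2]/c[2]
def blobs(C,lo,hi,z,amin=15,roi=None):
    "HSV range blobs -> minAreaRect centre/axis in world at height z"
    m=cv2.inRange(cv2.cvtColor(C[0],cv2.COLOR_BGR2HSV),lo,hi)
    if roi: k=np.zeros_like(m);k[roi[1]:roi[3],roi[0]:roi[2]]=255;m&=k
    n,l,s,c=cv2.connectedComponentsWithStats(m)
    out=[]
    for i in range(1,n):
        if s[i,4]<amin: continue
        ys,xs=np.nonzero(l==i); W=np.array([p2w(C,a,b,z)[:2] for a,b in zip(xs,ys)])
        (cx,cy),(w,h),_=r=cv2.minAreaRect(W.astype(np.float32))
        e=np.linalg.svd(W-W.mean(0),full_matrices=False)[2][0]
        out.append(dict(px=c[i].round(1),area=s[i,4],mean=W.mean(0).round(4),rect=(round(cx,4),round(cy,4)),size=(round(w,3),round(h,3)),ang=round(np.degrees(np.arctan2(e[1],e[0]))%180,1)))
    return out
E
python3 - <<'E'
from h import *
C=cam('top')
def sh(t,L):
    print(t); [print('  ',b) for b in L]
sh('yellow',blobs(C,(22,150,120),(35,255,255),.015,80,(185,145,275,260)))
sh('green z.08',blobs(C,(45,80,50),(80,255,255),.08,20,(120,180,180,260)))
sh('blue',blobs(C,(100,120,50),(125,255,255),.016,30,(275,200,350,240)))
sh('brass',blobs(C,(15,60,120),(35,255,255),.03,10,(380,150,410,175)))
sh('orange',blobs(C,(5,150,80),(18,255,255),.013,10,(280,150,350,180)))
im=C[0]
a=cv2.resize(im[180:290,60:270],None,fx=3.8,fy=3.8,interpolation=cv2.INTER_CUBIC)
b=cv2.resize(im[150:215,260:470],None,fx=3.8,fy=3.8,interpolation=cv2.INTER_CUBIC)[:180]
b=cv2.resize(im[200:290,260:470],None,fx=3.8,fy=3.8,interpolation=cv2.INTER_CUBIC)
cv2.imwrite('pics/c1.png',a);cv2.imwrite('pics/c2.png',b)
for p in[(385,249),(431,249)]: print(p2w(C,*p,.012))
E
```

```text
yellow
   {'px': array([230.8, 162.1]), 'area': np.int32(700), 'mean': array([0.6217, 0.1919]), 'rect': (0.622, 0.1925), 'size': (0.055, 0.135), 'ang': np.float64(91.2)}
   {'px': array([229.7, 187.9]), 'area': np.int32(248), 'mean': array([0.5513, 0.1918]), 'rect': (0.5512, 0.1922), 'size': (0.043, 0.045), 'ang': np.float64(104.8)}
   {'px': array([228.5, 214.2]), 'area': np.int32(663), 'mean': array([0.4813, 0.1918]), 'rect': (0.4818, 0.1917), 'size': (0.037, 0.143), 'ang': np.float64(90.2)}
   {'px': array([222.7, 241. ]), 'area': np.int32(1059), 'mean': array([0.4111, 0.2035]), 'rect': (0.4114, 0.1913), 'size': (0.046, 0.183), 'ang': np.float64(90.1)}
green z.08
   {'px': array([146.6, 224.8]), 'area': np.int32(209), 'mean': array([0.439 , 0.3823]), 'rect': (0.4394, 0.3823), 'size': (0.017, 0.074), 'ang': np.float64(170.9)}
blue
   {'px': array([295.4, 220. ]), 'area': np.int32(174), 'mean': array([0.4696, 0.018 ]), 'rect': (0.4696, 0.019), 'size': (0.026, 0.041), 'ang': np.float64(88.1)}
   {'px': array([319.7, 221.7]), 'area': np.int32(170), 'mean': array([ 0.4666, -0.045 ]), 'rect': (0.4666, -0.0454), 'size': (0.052, 0.022), 'ang': np.float64(88.0)}
brass
   {'px': array([393.5, 161.4]), 'area': np.int32(115), 'mean': array([ 0.6287, -0.2362]), 'rect': (0.6284, -0.2362), 'size': (0.029, 0.03), 'ang': np.float64(123.7)}
orange
   {'px': array([315.9, 164.1]), 'area': np.int32(114), 'mean': array([ 0.6218, -0.0338]), 'rect': (0.6224, -0.0335), 'size': (0.02, 0.043), 'ang': np.float64(99.6)}
   {'px': array([296.6, 166. ]), 'area': np.int32(119), 'mean': array([0.6153, 0.0174]), 'rect': (0.614, 0.0175), 'size': (0.025, 0.035), 'ang': np.float64(99.6)}
[ 0.39978755 -0.21341324  0.012     ]
[ 0.40232154 -0.3316065   0.012     ]
```

View pics/c1.png

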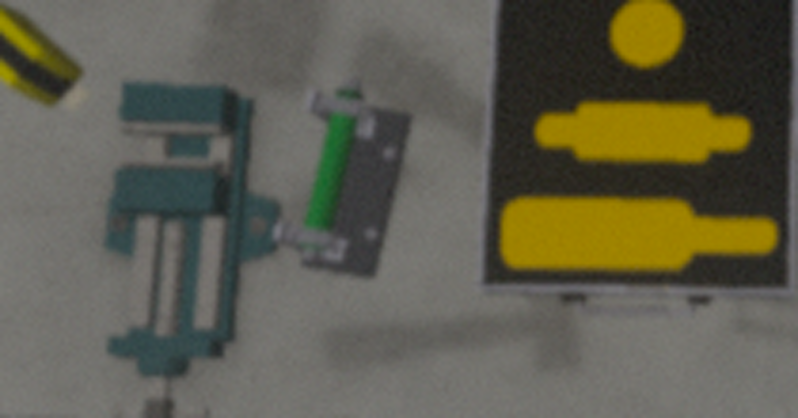

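The rod runs nearly along x. The uprights are on its -y side, so the stand opens toward +y, where the vise is. I'll go above the rod and look from close by.

```bash
cat > to.py <<'E'
import sys
from h import *
# to.py x y angle_of_tool_x(deg, mod 180) z : shifts needed after the yaw
def plan(x,y,a,z):
    o=get_obs();M=rot(o['tool_rot']);p=np.array(o['eef_pos']);a0=np.degrees(np.arctan2(M[1,0],M[0,0]))
    d=(a-a0+90)%180-90; t=np.radians(a0+d)
    D=np.array([x,y])-p[:2]
    print('t %.2f p %s a0 %.1f | yaw %.1f tx %.2f ty %.2f tz %.2f cm'%(o['t'],p.round(4),a0,-d,100*D@[np.cos(t),np.sin(t)],100*D@[np.sin(t),-np.cos(t)],100*(p[2]-z)),'F',np.round(o['contact_force'],1),'w %.2f'%(o['gripper_width']*8.54))
if __name__=='__main__': plan(*map(float,sys.argv[1:5]))
E
python3 -m handwheel '[{"yaw":-5.1},{"tx":-2.25,"ty":3.1},{"tx":-2.25,"ty":3.1},{"tx":-2.25,"ty":3.1},{"tx":-2.25,"ty":3.1}]' 60
python3 -m handwheel '[{"tx":-2.25,"ty":3.1},{"tx":-2.25,"ty":3.1},{"tx":-2.25,"ty":3.1},{"tx":-2.25,"ty":3.1},{"tx":-2.25,"ty":3.1}]' 
python3 -m handwheel '[{"tx":-2.25,"ty":3.1,"grip":4.0},{"grip":4.0},{"grip":4.0}]'
python3 to.py .439 .382 80.9 .23
python3 - <<'E'
from h import *
C=cam('wrist');cv2.imwrite('pics/w1.png',C[0]);print(*blobs(C,(45,80,40),(80,255,255),.08,100),sep='\n')
np.save('w1',np.array([0])) 
import pickle;pickle.dump(C,open('w1.pkl','wb'))
E
```

```text
t 0.20 p [0.1648 0.6542 0.2307] a0 75.9 | yaw -5.0 tx -22.54 ty 31.38 tz 0.07 cm F [-0.3 -0.6  0.4] w 8.52
{'px': array([134.8, 412.5]), 'area': np.int32(188), 'mean': array([0.4234, 0.3818]), 'rect': (0.4213, 0.3817), 'size': (0.019, 0.031), 'ang': np.float64(166.0)}invalid input
invalid input
invalid input
```

View pics/w1.png

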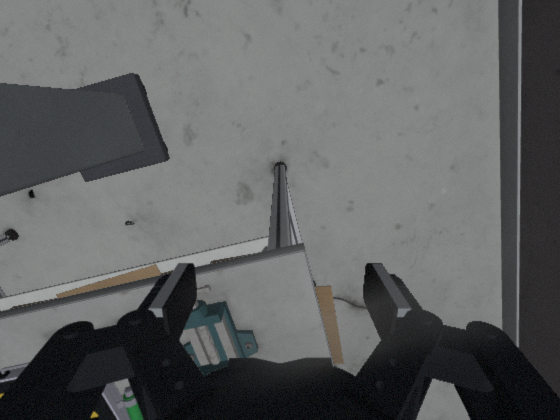

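The rows were refused because every key is needed. The wrist view from the start pose shows only the floor, the bench edge and the vise.

```bash

python3 -m handwheel '[{"grip":8,"tx":0,"ty":0,"tz":0,"yaw":-5},{"grip":8,"tx":-2.25,"ty":3.1,"tz":0,"yaw":0},{"grip":8,"tx":-2.25,"ty":3.1,"tz":0,"yaw":0},{"grip":8,"tx":-2.25,"ty":3.1,"tz":0,"yaw":0},{"grip":8,"tx":-2.25,"ty":3.1,"tz":0,"yaw":0}]' 60
python3 -m handwheel '[{"grip":4,"tx":-2.25,"ty":3.1,"tz":0,"yaw":0},{"grip":4,"tx":-2.25,"ty":3.1,"tz":0,"yaw":0},{"grip":4,"tx":-2.25,"ty":3.1,"tz":0,"yaw":0},{"grip":4,"tx":-2.25,"ty":3.1,"tz":0,"yaw":0},{"grip":4,"tx":-2.25,"ty":3.1,"tz":0,"yaw":0}]' 
python3 -m handwheel '[{"grip":4,"tx":-2.25,"ty":3.1,"tz":0,"yaw":0},{"grip":4,"tx":0,"ty":0,"tz":0,"yaw":0},{"grip":4,"tx":0,"ty":0,"tz":0,"yaw":0}]' 
python3 to.py .439 .382 80.9 .23
python3 - <<'E'
from h import *
C=cam('wrist');cv2.imwrite('pics/w2.png',C[0]);print(*blobs(C,(45,80,40),(80,255,255),.08,100),sep='\n')
E
```

```text
t: 0.75
eef_pos: [0.274, 0.5448, 0.2312]
tool_rot: [0.0, 0.761, 0.649, -0.0]
contact_force: [0.4, 0.7, 0.5]
gripper_width: 0.934
t: 1.25
eef_pos: [0.4091, 0.409, 0.2314]
tool_rot: [-0.0, 0.761, 0.649, 0.0]
contact_force: [0.8, 1.3, -0.3]
gripper_width: 0.468
t: 1.55
eef_pos: [0.4359, 0.3823, 0.2313]
tool_rot: [-0.0, 0.762, 0.648, -0.0]
contact_force: [-0.1, 0.1, 0.4]
gripper_width: 0.472
t 1.55 p [0.4359 0.3823 0.2313] a0 80.7 | yaw -0.2 tx 0.02 ty 0.31 tz 0.13 cm F [-0.1  0.1  0.4] w 4.03
{'px': array([279.2, 192.6]), 'area': np.int32(1218), 'mean': array([0.4374, 0.3812]), 'rect': (0.4394, 0.381), 'size': (0.017, 0.077), 'ang': np.float64(170.5)}
```

View pics/w2.png

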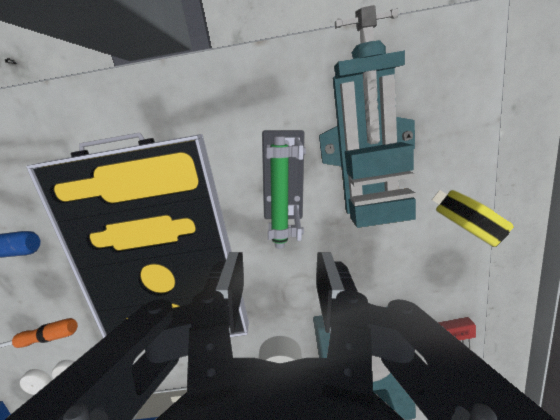

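```bash
python3 - <<'E'
import cv2
i=cv2.imread('pics/w2.png')[115:260,235:345];cv2.imwrite('pics/c3.png',cv2.resize(i,None,fx=4,fy=4,interpolation=cv2.INTER_CUBIC))
E
```

```text
(no output)
```

View pics/c3.png

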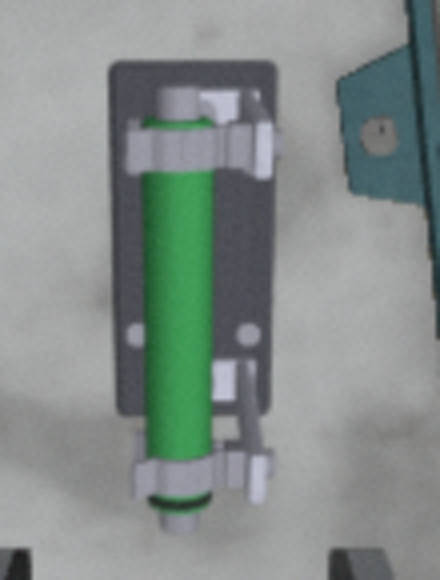

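The close view settles the direction. The uprights stand at +tool x (crop column 262, 20 mm behind the rod), and the clip lips open toward -tool x, the tray side. I'll descend, grip and draw along -x.

```bash

python3 -m handwheel '[{"grip":4,"tx":0,"ty":0.3,"tz":4,"yaw":0},{"grip":4,"tx":0,"ty":0,"tz":4,"yaw":0},{"grip":4,"tx":0,"ty":0,"tz":3.5,"yaw":0},{"grip":4,"tx":0,"ty":0,"tz":3,"yaw":0},{"grip":4,"tx":0,"ty":0,"tz":2,"yaw":0}]' 60
python3 -m handwheel '[{"grip":4,"tx":0,"ty":0,"tz":0.6,"yaw":0},{"grip":4,"tx":0,"ty":0,"tz":0,"yaw":0},{"grip":1,"tx":0,"ty":0,"tz":0,"yaw":0},{"grip":1,"tx":0,"ty":0,"tz":0,"yaw":0},{"grip":1,"tx":0,"ty":0,"tz":0,"yaw":0}]'
python3 -m handwheel '[{"grip":1,"tx":0,"ty":0,"tz":0,"yaw":0},{"grip":1,"tx":0,"ty":0,"tz":0,"yaw":0},{"grip":1,"tx":0,"ty":0,"tz":0,"yaw":0}]'
```

```text
t: 2.1
eef_pos: [0.4357, 0.3836, 0.0638]
tool_rot: [-0.0, 0.76, 0.65, -0.001]
contact_force: [-0.3, 0.6, 0.1]
gripper_width: 0.467
t: 2.6
eef_pos: [0.4382, 0.3814, 0.0612]
tool_rot: [0.0, 0.761, 0.648, -0.001]
contact_force: [-1.1, -5.4, 2.2]
gripper_width: 0.188
t: 2.9
eef_pos: [0.4382, 0.3814, 0.0612]
tool_rot: [0.0, 0.761, 0.648, -0.001]
contact_force: [-2.3, -5.5, 2.9]
gripper_width: 0.188
```

```bash

python3 -m handwheel '[{"grip":1,"tx":-0.5,"ty":0,"tz":0,"yaw":0},{"grip":1,"tx":-0.5,"ty":0,"tz":0,"yaw":0},{"grip":1,"tx":-0.5,"ty":0,"tz":0,"yaw":0},{"grip":1,"tx":-0.7,"ty":0,"tz":0,"yaw":0},{"grip":1,"tx":-0.8,"ty":0,"tz":0,"yaw":0}]' 80
python3 -m handwheel '[{"grip":1,"tx":-1,"ty":0,"tz":0,"yaw":0},{"grip":1,"tx":-1.2,"ty":0,"tz":0,"yaw":0},{"grip":1,"tx":-0.5,"ty":0,"tz":0,"yaw":0},{"grip":1,"tx":0,"ty":0,"tz":0,"yaw":0}]'
python3 -m handwheel '[{"grip":1,"tx":0,"ty":0,"tz":-3,"yaw":0},{"grip":1,"tx":0,"ty":0,"tz":-3,"yaw":0},{"grip":1,"tx":0,"ty":0,"tz":-3,"yaw":0},{"grip":1,"tx":0,"ty":0,"tz":0,"yaw":0}]'
python3 to.py .622 .192 0 .15
python3 - <<'E'
from h import *
C=cam('wrist');cv2.imwrite('pics/w3.png',C[0]);print(*blobs(C,(45,80,40),(80,255,255),.155,100),sep='\n')
E
```

```text
t: 3.4
eef_pos: [0.4334, 0.3528, 0.0607]
tool_rot: [-0.0, 0.761, 0.649, 0.0]
contact_force: [-0.3, -0.8, -1.0]
gripper_width: 0.181
t: 3.8
eef_pos: [0.4291, 0.3249, 0.0603]
tool_rot: [0.0, 0.762, 0.648, -0.0]
contact_force: [0.1, 0.2, -0.6]
gripper_width: 0.186
t: 4.2
eef_pos: [0.4314, 0.3287, 0.1543]
tool_rot: [-0.0, 0.761, 0.649, 0.004]
contact_force: [0.5, 0.6, -0.6]
gripper_width: 0.184
t 4.20 p [0.4314 0.3287 0.1543] a0 80.9 | yaw 80.9 tx 19.06 ty 13.67 tz 0.43 cm F [ 0.5  0.6 -0.6] w 1.57
{'px': array([279.6, 189.9]), 'area': np.int32(287), 'mean': array([0.3883, 0.3352]), 'rect': (0.3881, 0.3352), 'size': (0.02, 0.006), 'ang': np.float64(80.5)}
{'px': array([281.2, 282.9]), 'area': np.int32(6373), 'mean': array([0.4437, 0.3273]), 'rect': (0.4492, 0.3307), 'size': (0.035, 0.115), 'ang': np.float64(172.9)}
```

View pics/w3.png

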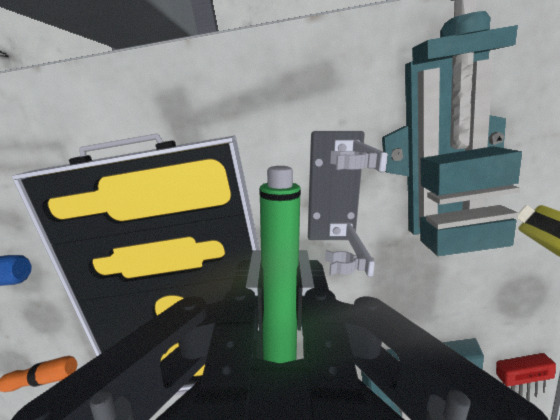

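The rod is out of the clips and held level; its tip is at (280,168). I'll work out the offset along the rod and turn by 81° in steps.

```bash

python3 - <<'E'
from h import *
i=cv2.imread('pics/w3.png');C=cam('wrist');o=get_obs()
M=rot(o['tool_rot']);p=np.array(o['eef_pos'])
for v in(168,187):
    print(v,(M.T@(p2w(C,280,v,p[2]+.0188)-p)).round(4))
print(o['q'].round(2), i[160:200:2,280].tolist())
E
python3 -m handwheel '[{"grip":1,"tx":0,"ty":0,"tz":0,"yaw":8.1},{"grip":1,"tx":0,"ty":0,"tz":0,"yaw":8.1},{"grip":1,"tx":0,"ty":0,"tz":0,"yaw":8.1},{"grip":1,"tx":0,"ty":0,"tz":0,"yaw":8.1},{"grip":1,"tx":0,"ty":0,"tz":0,"yaw":8.1}]'
python3 -m handwheel '[{"grip":1,"tx":0,"ty":0,"tz":0,"yaw":8.1},{"grip":1,"tx":0,"ty":0,"tz":0,"yaw":8.1},{"grip":1,"tx":0,"ty":0,"tz":0,"yaw":8.1},{"grip":1,"tx":0,"ty":0,"tz":0,"yaw":8.1},{"grip":1,"tx":0,"ty":0,"tz":0,"yaw":8.1}]'
python3 to.py .622 .192 0 .15
```

```text
168 [ 0.0007 -0.057  -0.0188]
187 [ 0.0007 -0.0486 -0.0188]
[-0.86  0.35  0.11  1.96 -0.05  0.83  0.69] [[185, 187, 183], [187, 187, 184], [183, 184, 179], [101, 98, 95], [108, 100, 100], [152, 142, 141], [174, 161, 163], [173, 160, 161], [175, 164, 162], [174, 162, 160], [175, 164, 162], [176, 164, 163], [174, 163, 163], [175, 161, 160], [137, 139, 125], [57, 104, 41], [92, 164, 68], [73, 122, 54], [35, 28, 29], [29, 29, 31]]
t: 4.8
eef_pos: [0.4282, 0.3258, 0.1485]
tool_rot: [0.001, 0.94, 0.342, -0.001]
contact_force: [-0.1, 0.3, -1.5]
gripper_width: 0.182
t: 5.3
eef_pos: [0.4282, 0.3258, 0.1486]
tool_rot: [0.001, 1.0, -0.004, -0.001]
contact_force: [0.2, -0.1, -1.4]
gripper_width: 0.182
t 5.30 p [0.4282 0.3258 0.1486] a0 -0.5 | yaw -0.5 tx 19.38 ty 13.38 tz -0.14 cm F [ 0.2 -0.1 -1.4] w 1.56
```

```bash

python3 -m handwheel '[{"grip":1,"tx":3.2,"ty":2.2,"tz":0,"yaw":-0.5},{"grip":1,"tx":3.2,"ty":2.2,"tz":0,"yaw":0},{"grip":1,"tx":3.2,"ty":2.2,"tz":0,"yaw":0},{"grip":1,"tx":3.2,"ty":2.2,"tz":0,"yaw":0},{"grip":1,"tx":3.2,"ty":2.2,"tz":0,"yaw":0}]'
python3 -m handwheel '[{"grip":1,"tx":3.2,"ty":2.2,"tz":0,"yaw":0},{"grip":1,"tx":0,"ty":0,"tz":0,"yaw":0},{"grip":1,"tx":0,"ty":0,"tz":0,"yaw":0}]'
python3 to.py .622 .192 0 .05
python3 - <<'E'
from h import *
C=cam('wrist');cv2.imwrite('pics/w4.png',C[0]);print(*blobs(C,(22,130,90),(35,255,255),.015,300),sep='\n')
E
```

```text
t: 5.8
eef_pos: [0.5897, 0.216, 0.1482]
tool_rot: [0.001, 1.0, 0.003, -0.001]
contact_force: [0.4, 0.6, -0.7]
gripper_width: 0.181
t: 6.1
eef_pos: [0.6214, 0.194, 0.1483]
tool_rot: [0.001, 1.0, 0.002, -0.001]
contact_force: [-0.9, 0.6, -2.0]
gripper_width: 0.183
t 6.10 p [0.6214 0.194  0.1483] a0 0.2 | yaw 0.2 tx 0.06 ty 0.20 tz 9.83 cm F [-0.9  0.6 -2. ] w 1.56
{'px': array([ 56.4, 175.7]), 'area': np.int32(6862), 'mean': array([0.4061, 0.2102]), 'rect': (0.4062, 0.1893), 'size': (0.043, 0.187), 'ang': np.float64(90.4)}
{'px': array([133. , 193.3]), 'area': np.int32(4442), 'mean': array([0.477 , 0.1939]), 'rect': (0.477, 0.1899), 'size': (0.037, 0.146), 'ang': np.float64(90.6)}
{'px': array([276.6, 165.6]), 'area': np.int32(2473), 'mean': array([0.6176, 0.2228]), 'rect': (0.6177, 0.214), 'size': (0.063, 0.092), 'ang': np.float64(84.7)}
{'px': array([205.9, 198.9]), 'area': np.int32(1883), 'mean': array([0.5481, 0.1899]), 'rect': (0.5481, 0.1893), 'size': (0.049, 0.047), 'ang': np.float64(139.8)}
```

View pics/w4.png

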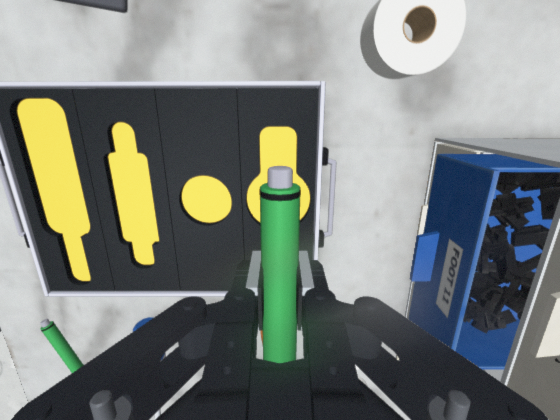

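The wrist view puts the slot at (278,170) and its x about 4 mm lower than the top camera does. The 8 mm of slack covers that, so I'll use the mean.

```bash

python3 -m handwheel '[{"grip":1,"tx":-0.15,"ty":0.1,"tz":4,"yaw":0},{"grip":1,"tx":0,"ty":0,"tz":4,"yaw":0},{"grip":1,"tx":0,"ty":0,"tz":2,"yaw":0},{"grip":1,"tx":0,"ty":0,"tz":1.5,"yaw":0},{"grip":1,"tx":0,"ty":0,"tz":0.8,"yaw":0}]' 60
python3 -m handwheel '[{"grip":1,"tx":0,"ty":0,"tz":0.6,"yaw":0},{"grip":1,"tx":0,"ty":0,"tz":0.3,"yaw":0},{"grip":1,"tx":0,"ty":0,"tz":0,"yaw":0}]'

```

```text
t: 6.65
eef_pos: [0.6188, 0.1954, 0.0257]
tool_rot: [0.0, 1.0, 0.004, -0.001]
contact_force: [-0.1, 0.2, -1.1]
gripper_width: 0.182
t: 6.95
eef_pos: [0.6206, 0.1945, 0.0188]
tool_rot: [-0.0, 1.0, 0.003, 0.0]
contact_force: [0.2, -1.3, -1.2]
gripper_width: 0.183
```

```bash

python3 -m handwheel '[{"grip":1,"tx":0,"ty":0.2,"tz":0.3,"yaw":0},{"grip":1,"tx":0,"ty":0,"tz":0,"yaw":0}]'
python3 -m handwheel '[{"grip":1,"tx":0,"ty":0,"tz":0.2,"yaw":0},{"grip":1,"tx":0,"ty":0,"tz":0,"yaw":0}]'

```

```text
t: 7.15
eef_pos: [0.6207, 0.192, 0.0157]
tool_rot: [-0.0, 1.0, 0.003, 0.0]
contact_force: [1.1, -0.1, -2.1]
gripper_width: 0.184
t: 7.35
eef_pos: [0.6207, 0.1921, 0.0155]
tool_rot: [-0.0, 1.0, 0.003, 0.0]
contact_force: [-4.5, -1.3, 14.7]
gripper_width: 0.187
```

```bash

python3 -m handwheel '[{"grip":1,"tx":0,"ty":0,"tz":-0.2,"yaw":0},{"grip":1.8,"tx":0,"ty":0,"tz":0,"yaw":0},{"grip":2.1,"tx":0,"ty":0,"tz":0,"yaw":0},{"grip":2.4,"tx":0,"ty":0,"tz":0,"yaw":0},{"grip":2.6,"tx":0,"ty":0,"tz":0,"yaw":0}]'
python3 -m handwheel '[{"grip":2.6,"tx":0,"ty":0,"tz":0,"yaw":0},{"grip":2.6,"tx":0,"ty":0,"tz":-1,"yaw":0},{"grip":2.6,"tx":0,"ty":0,"tz":-2.5,"yaw":0},{"grip":2.6,"tx":0,"ty":0,"tz":-4,"yaw":0},{"grip":2.6,"tx":0,"ty":0,"tz":-4,"yaw":0}]'
python3 -m handwheel '[{"grip":2.6,"tx":0,"ty":0,"tz":-3,"yaw":0},{"grip":6,"tx":0,"ty":0,"tz":0,"yaw":0},{"grip":6,"tx":0,"ty":0,"tz":0,"yaw":0}]'
python3 to.py .467 -.02 0 .15
python3 - <<'E'
from h import *
C=cam('wrist');cv2.imwrite('pics/w5.png',C[0]);print(*blobs(C,(45,80,40),(80,255,255),.024,300),sep='\n')
print(*blobs(C,(100,120,40),(125,255,255),.016,300),sep='\n')
E
```

```text
t: 7.85
eef_pos: [0.6202, 0.1924, 0.0151]
tool_rot: [0.0, 1.0, 0.003, -0.0]
contact_force: [-0.0, -0.2, 0.5]
gripper_width: 0.302
t: 8.35
eef_pos: [0.6199, 0.1921, 0.1318]
tool_rot: [0.0, 1.0, 0.003, -0.0]
contact_force: [-0.3, 0.3, -0.3]
gripper_width: 0.3
t: 8.65
eef_pos: [0.6206, 0.1925, 0.1616]
tool_rot: [-0.001, 1.0, 0.003, 0.001]
contact_force: [-0.6, 0.0, 0.2]
gripper_width: 0.636
t 8.65 p [0.6206 0.1925 0.1616] a0 0.4 | yaw 0.4 tx -15.36 ty 21.25 tz 1.16 cm F [-0.6  0.   0.2] w 5.44
{'px': array([278.9, 195.7]), 'area': np.int32(1596), 'mean': array([0.6198, 0.1905]), 'rect': (0.6201, 0.1879), 'size': (0.099, 0.016), 'ang': np.float64(90.0)}
{'px': array([ 64.6, 334.6]), 'area': np.int32(545), 'mean': array([0.3679, 0.0189]), 'rect': (0.3682, 0.0183), 'size': (0.018, 0.058), 'ang': np.float64(105.3)}
{'px': array([454.3, 226. ]), 'area': np.int32(8825), 'mean': array([0.8071, 0.1523]), 'rect': (0.8219, 0.1121), 'size': (0.249, 0.125), 'ang': np.float64(103.8)}
{'px': array([517.2, 199.7]), 'area': np.int32(589), 'mean': array([0.8655, 0.186 ]), 'rect': (0.864, 0.1857), 'size': (0.025, 0.053), 'ang': np.float64(124.0)}
{'px': array([512. , 242.6]), 'area': np.int32(300), 'mean': array([0.8727, 0.1375]), 'rect': (0.8735, 0.1366), 'size': (0.023, 0.02), 'ang': np.float64(8.9)}
{'px': array([158.4, 380. ]), 'area': np.int32(510), 'mean': array([ 0.4653, -0.0605]), 'rect': (0.4685, -0.059), 'size': (0.06, 0.027), 'ang': np.float64(69.6)}
```

View pics/w5.png

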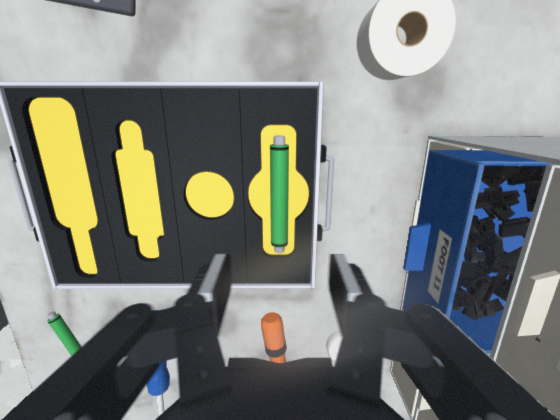

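The rod lies in its slot, column 280, rows 137 to 252, inside the yellow rows 125 to 255. Next is the driver.

```bash

python3 -m handwheel '[{"grip":6,"tx":-2.6,"ty":3.55,"tz":0,"yaw":0},{"grip":6,"tx":-2.6,"ty":3.55,"tz":0,"yaw":0},{"grip":6,"tx":-2.6,"ty":3.55,"tz":0,"yaw":0},{"grip":6,"tx":-2.6,"ty":3.55,"tz":0,"yaw":0},{"grip":6,"tx":-2.6,"ty":3.55,"tz":0,"yaw":0}]'
python3 -m handwheel '[{"grip":6,"tx":-2.6,"ty":3.55,"tz":0,"yaw":2.4},{"grip":6,"tx":0,"ty":0,"tz":0,"yaw":0},{"grip":6,"tx":0,"ty":0,"tz":0,"yaw":0}]'
python3 to.py .4677 -.021 -2.3 .15
python3 - <<'E'
from h import *
C=cam('wrist');cv2.imwrite('pics/w6.png',C[0])
print(*blobs(C,(100,120,40),(125,255,255),.016,300),sep='\n')
E
```

```text
t: 9.2
eef_pos: [0.4891, 0.0126, 0.1591]
tool_rot: [0.0, 1.0, 0.003, -0.001]
contact_force: [-0.3, -1.3, 0.2]
gripper_width: 0.704
t: 9.5
eef_pos: [0.4646, -0.0221, 0.1597]
tool_rot: [-0.0, 1.0, -0.019, -0.001]
contact_force: [-0.1, -0.1, 0.5]
gripper_width: 0.698
t 9.50 p [ 0.4646 -0.0221  0.1597] a0 -2.1 | yaw 0.2 tx 0.30 ty -0.13 tz 0.97 cm F [-0.1 -0.1  0.5] w 5.96
{'px': array([282.5, 154.3]), 'area': np.int32(1562), 'mean': array([0.4683, 0.0163]), 'rect': (0.4686, 0.0157), 'size': (0.049, 0.031), 'ang': np.float64(87.9)}
{'px': array([281.8, 216.6]), 'area': np.int32(1115), 'mean': array([ 0.4653, -0.0483]), 'rect': (0.4652, -0.0486), 'size': (0.055, 0.026), 'ang': np.float64(87.2)}
{'px': array([538.2, 345.3]), 'area': np.int32(4755), 'mean': array([ 0.7737, -0.2298]), 'rect': (0.7705, -0.2516), 'size': (0.066, 0.221), 'ang': np.float64(107.4)}
```

View pics/w6.png

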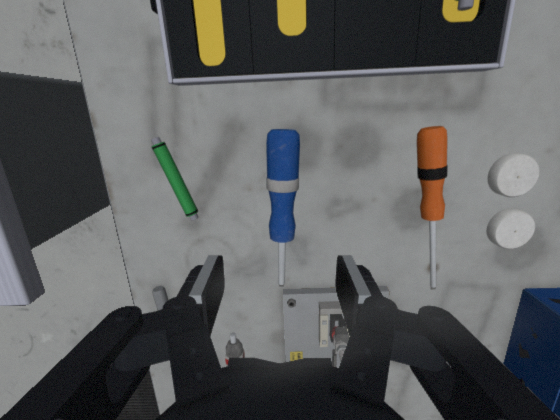

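The driver is centred at column 282, its handle spanning rows 130 to 240 and its band at row 185. I'll grip at the band.

```bash

python3 -m handwheel '[{"grip":6,"tx":0.25,"ty":-0.7,"tz":4,"yaw":0.3},{"grip":6,"tx":0,"ty":0,"tz":4,"yaw":0},{"grip":6,"tx":0,"ty":0,"tz":4,"yaw":0},{"grip":6,"tx":0,"ty":0,"tz":2,"yaw":0},{"grip":6,"tx":0,"ty":0,"tz":0.7,"yaw":0}]' 60
python3 -m handwheel '[{"grip":6,"tx":0,"ty":0,"tz":0.3,"yaw":0},{"grip":6,"tx":0,"ty":0,"tz":0,"yaw":0}]'
python3 to.py .467 -.015 -2.4 .008
```

```text
t: 10.05
eef_pos: [0.4673, -0.0134, 0.0106]
tool_rot: [0.0, 1.0, -0.019, -0.002]
contact_force: [0.1, 0.5, 0.0]
gripper_width: 0.703
t: 10.25
eef_pos: [0.4691, -0.0143, 0.0106]
tool_rot: [-0.0, 1.0, -0.02, 0.0]
contact_force: [0.7, 0.2, 0.6]
gripper_width: 0.701
t 10.25 p [ 0.4691 -0.0143  0.0106] a0 -2.3 | yaw 0.1 tx -0.21 ty 0.08 tz 0.26 cm F [0.7 0.2 0.6] w 5.99
```

```bash

python3 -m handwheel '[{"grip":6,"tx":-0.15,"ty":0,"tz":0.3,"yaw":0},{"grip":4,"tx":0,"ty":0,"tz":0,"yaw":0},{"grip":2.4,"tx":0,"ty":0,"tz":0,"yaw":0},{"grip":2.4,"tx":0,"ty":0,"tz":0,"yaw":0},{"grip":2.4,"tx":0,"ty":0,"tz":0,"yaw":0}]' 60
python3 -m handwheel '[{"grip":2.4,"tx":0,"ty":0,"tz":0,"yaw":0},{"grip":2.4,"tx":0,"ty":0,"tz":0,"yaw":0},{"grip":2.4,"tx":0,"ty":0,"tz":-1,"yaw":0},{"grip":2.4,"tx":0,"ty":0,"tz":-3,"yaw":0},{"grip":2.4,"tx":0,"ty":0,"tz":-4,"yaw":0}]'
python3 -m handwheel '[{"grip":2.4,"tx":0,"ty":0,"tz":-3,"yaw":0},{"grip":2.4,"tx":0,"ty":0,"tz":0,"yaw":0},{"grip":2.4,"tx":0,"ty":0,"tz":0,"yaw":0}]'
python3 to.py .409 .221 0.4 .12
python3 - <<'E'
from h import *
C=cam('wrist');cv2.imwrite('pics/w7.png',C[0]);o=get_obs();M=rot(o['tool_rot']);p=np.array(o['eef_pos'])
for b in blobs(C,(100,120,40),(125,255,255),p[2]+.01,800): print(b,(M.T@(np.r_[b['rect'],p[2]+.01]-p)).round(4))
print(*blobs(C,(22,130,90),(35,255,255),.015,300),sep='\n')
E
```

```text
t: 10.75
eef_pos: [0.4673, -0.0145, 0.0081]
tool_rot: [-0.0, 1.0, -0.02, 0.001]
contact_force: [-1.7, 0.5, 6.3]
gripper_width: 0.36
t: 11.25
eef_pos: [0.4654, -0.0149, 0.0877]
tool_rot: [0.0, 1.0, -0.021, -0.002]
contact_force: [0.6, 0.6, -1.2]
gripper_width: 0.36
t: 11.55
eef_pos: [0.467, -0.0143, 0.118]
tool_rot: [-0.001, 1.0, -0.02, 0.001]
contact_force: [-0.6, 0.6, -1.9]
gripper_width: 0.362
t 11.55 p [ 0.467  -0.0143  0.118 ] a0 -2.3 | yaw -2.7 tx -5.64 ty -23.57 tz -0.20 cm F [-0.6  0.6 -1.9] w 3.09
{'px': array([279.6, 218.2]), 'area': np.int32(6516), 'mean': array([0.4678, 0.0159]), 'rect': (0.4677, 0.014), 'size': (0.056, 0.032), 'ang': np.float64(87.4)} [ 0.0003 -0.0284 -0.01  ]
{'px': array([279. , 327.6]), 'area': np.int32(2975), 'mean': array([ 0.4649, -0.0491]), 'rect': (0.4648, -0.049), 'size': (0.05, 0.027), 'ang': np.float64(87.5)} [-0.0001  0.0346 -0.01  ]
{'px': array([546.9, 374.7]), 'area': np.int32(1948), 'mean': array([ 0.6231, -0.0903]), 'rect': (0.6206, -0.0917), 'size': (0.019, 0.079), 'ang': np.float64(102.3)} [ 0.1573  0.071  -0.0101]
{'px': array([193.3,  33.4]), 'area': np.int32(2117), 'mean': array([0.4086, 0.1217]), 'rect': (0.4088, 0.1203), 'size': (0.023, 0.046), 'ang': np.float64(90.2)}
{'px': array([288.8,  15.9]), 'area': np.int32(1098), 'mean': array([0.4793, 0.1302]), 'rect': (0.4791, 0.1294), 'size': (0.021, 0.024), 'ang': np.float64(167.6)}
{'px': array([485.1,   9. ]), 'area': np.int32(629), 'mean': array([0.621 , 0.1289]), 'rect': (0.6211, 0.1288), 'size': (0.011, 0.03), 'ang': np.float64(175.0)}
```

View pics/w7.png

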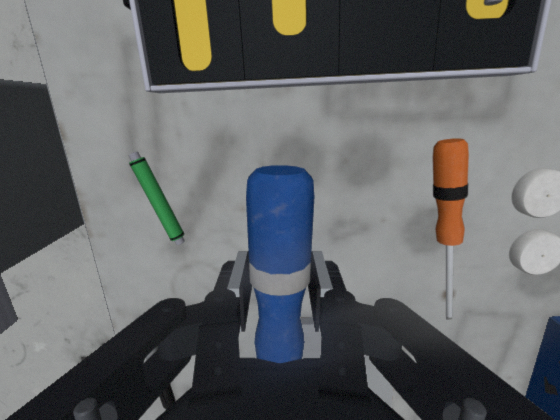

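Driver held level, band between the pads, handle end at (280,168). Moving to its insert.

```bash

python3 -m handwheel '[{"grip":2.4,"tx":0,"ty":0,"tz":0,"yaw":-2.6},{"grip":2.4,"tx":-0.94,"ty":-3.95,"tz":0,"yaw":0},{"grip":2.4,"tx":-0.94,"ty":-3.95,"tz":0,"yaw":0},{"grip":2.4,"tx":-0.94,"ty":-3.95,"tz":0,"yaw":0},{"grip":2.4,"tx":-0.94,"ty":-3.95,"tz":0,"yaw":0}]'
python3 -m handwheel '[{"grip":2.4,"tx":-0.94,"ty":-3.95,"tz":0,"yaw":0},{"grip":2.4,"tx":-0.94,"ty":-3.95,"tz":0,"yaw":0},{"grip":2.4,"tx":0,"ty":0,"tz":0,"yaw":0},{"grip":2.4,"tx":0,"ty":0,"tz":0,"yaw":0}]'
python3 to.py .409 .221 0.3 .026
python3 - <<'E'
from h import *
C=cam('top');print(*blobs(C,(100,120,50),(125,255,255),.13,40,(150,190,300,290)),sep='\n')
C=cam('wrist');cv2.imwrite('pics/w8.png',C[0])
print(*blobs(C,(22,130,90),(35,255,255),.015,300),sep='\n')
E
```

```text
t: 12.1
eef_pos: [0.427, 0.1439, 0.1161]
tool_rot: [0.001, 1.0, 0.002, -0.001]
contact_force: [0.5, 0.7, -0.9]
gripper_width: 0.359
t: 12.5
eef_pos: [0.4082, 0.2223, 0.116]
tool_rot: [0.001, 1.0, 0.004, -0.001]
contact_force: [-0.3, -0.5, -2.1]
gripper_width: 0.361
t 12.50 p [0.4082 0.2223 0.116 ] a0 0.4 | yaw 0.1 tx 0.08 ty 0.13 tz 9.00 cm F [-0.3 -0.5 -2.1] w 3.09
{'px': array([223.4, 235.8]), 'area': np.int32(163), 'mean': array([0.4091, 0.1867]), 'rect': (0.4098, 0.1898), 'size': (0.021, 0.046), 'ang': np.float64(93.9)}
{'px': array([281.3, 151.4]), 'area': np.int32(1757), 'mean': array([0.4092, 0.2684]), 'rect': (0.4095, 0.2669), 'size': (0.031, 0.049), 'ang': np.float64(178.9)}
{'px': array([360.2, 229.7]), 'area': np.int32(4910), 'mean': array([0.4808, 0.1973]), 'rect': (0.4803, 0.1911), 'size': (0.039, 0.139), 'ang': np.float64(91.5)}
{'px': array([506.1, 229.1]), 'area': np.int32(2191), 'mean': array([0.6117, 0.1983]), 'rect': (0.6127, 0.1904), 'size': (0.138, 0.037), 'ang': np.float64(85.6)}
{'px': array([436.7, 239.9]), 'area': np.int32(1958), 'mean': array([0.5514, 0.1889]), 'rect': (0.5513, 0.1888), 'size': (0.047, 0.047), 'ang': np.float64(54.0)}
{'px': array([539.7, 238.6]), 'area': np.int32(356), 'mean': array([0.6447, 0.1907]), 'rect': (0.6456, 0.1905), 'size': (0.01, 0.043), 'ang': np.float64(90.6)}
```

View pics/w8.png

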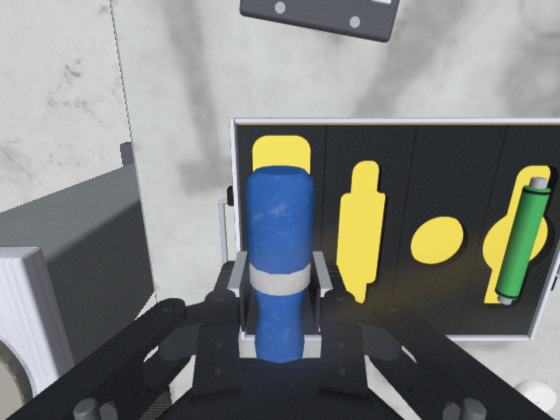

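```bash

python3 -m handwheel '[{"grip":2.4,"tx":0.1,"ty":0.2,"tz":3.5,"yaw":0},{"grip":2.4,"tx":0,"ty":0,"tz":3,"yaw":0},{"grip":2.4,"tx":0,"ty":0,"tz":1.2,"yaw":0},{"grip":2.4,"tx":0,"ty":0,"tz":0.8,"yaw":0},{"grip":2.4,"tx":0,"ty":0,"tz":0.4,"yaw":0}]'
python3 -m handwheel '[{"grip":2.4,"tx":0,"ty":0,"tz":0,"yaw":0},{"grip":2.4,"tx":0,"ty":0,"tz":0,"yaw":0}]'
python3 to.py .4095 .220 0.3 .024
```

```text
t: 13.1
eef_pos: [0.4107, 0.2195, 0.0281]
tool_rot: [0.0, 1.0, 0.002, -0.0]
contact_force: [0.4, 0.7, -1.4]
gripper_width: 0.356
t: 13.3
eef_pos: [0.411, 0.2204, 0.0291]
tool_rot: [-0.001, 1.0, 0.002, 0.001]
contact_force: [0.4, 0.7, -0.5]
gripper_width: 0.364
t 13.30 p [0.411  0.2204 0.0291] a0 0.2 | yaw -0.1 tx -0.15 ty 0.04 tz 0.51 cm F [ 0.4  0.7 -0.5] w 3.11
```

```bash

python3 -m handwheel '[{"grip":2.4,"tx":-0.1,"ty":0,"tz":0.3,"yaw":0},{"grip":2.4,"tx":0,"ty":0,"tz":0.2,"yaw":0},{"grip":2.4,"tx":0,"ty":0,"tz":0,"yaw":0}]'
python3 -m handwheel '[{"grip":3.3,"tx":0,"ty":0,"tz":0,"yaw":0},{"grip":3.6,"tx":0,"ty":0,"tz":0,"yaw":0},{"grip":4,"tx":0,"ty":0,"tz":0,"yaw":0},{"grip":4.2,"tx":0,"ty":0,"tz":-0.5,"yaw":0},{"grip":4.4,"tx":0,"ty":0,"tz":-2,"yaw":0}]'
python3 -m handwheel '[{"grip":4.4,"tx":0,"ty":0,"tz":-4,"yaw":0},{"grip":5,"tx":0,"ty":0,"tz":-4,"yaw":0},{"grip":5,"tx":0,"ty":0,"tz":-2,"yaw":0},{"grip":5,"tx":0,"ty":0,"tz":0,"yaw":0}]'
python3 - <<'E'
from h import *
C=cam('wrist');cv2.imwrite('pics/w9.png',C[0]); print(*blobs(C,(100,120,40),(125,255,255),.031,300),sep='\n')
C=cam('top')
a=C[0][145:265,180:280];b=C[0][225:275,375:445]
cv2.imwrite('pics/c4.png',cv2.resize(b,None,fx=8,fy=8,interpolation=cv2.INTER_CUBIC))
cv2.imwrite('pics/c5.png',np.hstack([cv2.resize(a,(500,600),interpolation=cv2.INTER_CUBIC)]))
E
python3 to.py .401 -.27 0 .15
```

```text
t: 13.6
eef_pos: [0.4093, 0.2202, 0.0233]
tool_rot: [-0.0, 1.0, 0.002, -0.0]
contact_force: [0.6, -0.3, -1.7]
gripper_width: 0.362
t: 14.1
eef_pos: [0.4084, 0.2193, 0.0477]
tool_rot: [0.001, 1.0, 0.002, -0.001]
contact_force: [-0.3, 0.7, 0.6]
gripper_width: 0.516
t: 14.5
eef_pos: [0.4111, 0.2212, 0.1513]
tool_rot: [-0.002, 1.0, 0.002, 0.002]
contact_force: [-0.3, 1.1, 0.1]
gripper_width: 0.585
{'px': array([276.7, 169.2]), 'area': np.int32(1733), 'mean': array([0.4085, 0.2504]), 'rect': (0.4083, 0.25), 'size': (0.03, 0.05), 'ang': np.float64(89.8)}
{'px': array([276.1, 233.4]), 'area': np.int32(1132), 'mean': array([0.408, 0.187]), 'rect': (0.4084, 0.1853), 'size': (0.026, 0.054), 'ang': np.float64(87.7)}
t 14.60 p [0.4092 0.2203 0.1485] a0 0.3 | yaw 0.3 tx -0.82 ty 49.03 tz -0.15 cm F [-0.   0.  -0.5] w 4.97
```

View pics/w9.png

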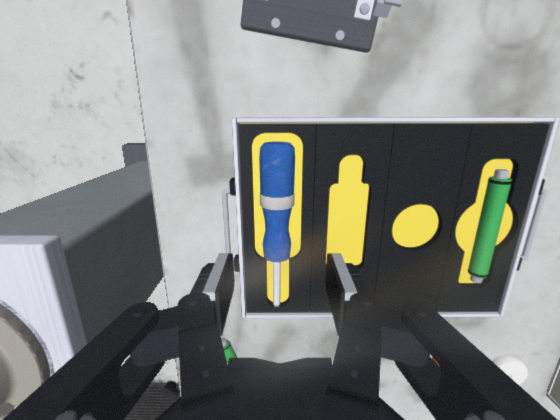

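The driver lies in its cut-out, rows 142 to 305 inside yellow 133 to 305. Next I'll go above the pin gauge by an arc within reach and measure it numerically.

```bash

python3 -m handwheel '[{"grip":5,"tx":1.2,"ty":4.2,"tz":0,"yaw":0},{"grip":5,"tx":1.2,"ty":4.2,"tz":0,"yaw":0},{"grip":5,"tx":1.2,"ty":4.2,"tz":0,"yaw":0},{"grip":5,"tx":1.2,"ty":4.2,"tz":0,"yaw":0},{"grip":5,"tx":1.2,"ty":4.2,"tz":0,"yaw":0}]'
python3 -m handwheel '[{"grip":5,"tx":0,"ty":4,"tz":0,"yaw":0},{"grip":5,"tx":0,"ty":4,"tz":0,"yaw":0},{"grip":5,"tx":-1.3,"ty":4,"tz":0,"yaw":0},{"grip":5,"tx":-1.3,"ty":4,"tz":0,"yaw":0},{"grip":5,"tx":-1.3,"ty":4,"tz":0,"yaw":0}]'
python3 -m handwheel '[{"grip":5,"tx":-1.4,"ty":4,"tz":0,"yaw":0},{"grip":5,"tx":-1.4,"ty":4,"tz":0,"yaw":0},{"grip":5,"tx":0,"ty":0,"tz":0,"yaw":0},{"grip":5,"tx":0,"ty":0,"tz":0,"yaw":0}]'
python3 to.py .401 -.27 0 .15
python3 - <<'E'
from h import *
C=cam('wrist');cv2.imwrite('pics/w10.png',C[0])
print('g',*blobs(C,(45,60,40),(85,255,255),.018,60),sep='\n')
print('r',*blobs(C,(0,120,60),(8,255,255),.018,60),sep='\n')
E
```

```text
t: 15.1
eef_pos: [0.4695, 0.0085, 0.147]
tool_rot: [0.0, 1.0, 0.002, -0.001]
contact_force: [0.9, -0.2, 0.7]
gripper_width: 0.585
t: 15.6
eef_pos: [0.4305, -0.1911, 0.1469]
tool_rot: [-0.0, 1.0, 0.002, -0.001]
contact_force: [0.9, 0.0, -0.7]
gripper_width: 0.582
t: 16.0
eef_pos: [0.4032, -0.2704, 0.1471]
tool_rot: [-0.0, 1.0, 0.001, -0.001]
contact_force: [0.5, 0.5, 0.0]
gripper_width: 0.588
t 16.00 p [ 0.4032 -0.2704  0.1471] a0 0.1 | yaw 0.1 tx -0.22 ty -0.04 tz -0.29 cm F [0.5 0.5 0. ] w 5.02
g
{'px': array([276.1, 207.6]), 'area': np.int32(190), 'mean': array([ 0.3991, -0.2814]), 'rect': (0.3989, -0.2812), 'size': (0.022, 0.009), 'ang': np.float64(179.4)}
r
{'px': array([275.9, 161.2]), 'area': np.int32(199), 'mean': array([ 0.399 , -0.2358]), 'rect': (0.399, -0.2361), 'size': (0.021, 0.008), 'ang': np.float64(0.1)}
{'px': array([409. , 288.2]), 'area': np.int32(584), 'mean': array([ 0.542 , -0.3728]), 'rect': (0.5422, -0.3742), 'size': (0.024, 0.05), 'ang': np.float64(88.5)}
```

View pics/w10.png

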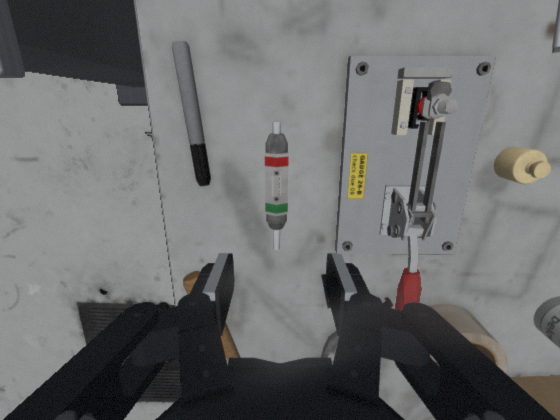

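The pin gauge is at column 276, rows 122 to 249, its bands at rows 161 and 208, and the handle end is +y. I'll grip it midway between the bands.

```bash

python3 -m handwheel '[{"grip":5,"tx":-0.35,"ty":-1.1,"tz":4,"yaw":0},{"grip":5,"tx":0,"ty":0,"tz":4,"yaw":0},{"grip":5,"tx":0,"ty":0,"tz":3,"yaw":0},{"grip":5,"tx":0,"ty":0,"tz":1.5,"yaw":0},{"grip":5,"tx":0,"ty":0,"tz":0.8,"yaw":0}]' 60
python3 -m handwheel '[{"grip":5,"tx":0,"ty":0,"tz":0.3,"yaw":0},{"grip":5,"tx":0,"ty":0,"tz":0,"yaw":0}]'
python3 to.py .3995 -.259 0 .009
```

```text
t: 16.55
eef_pos: [0.4005, -0.2566, 0.0133]
tool_rot: [-0.001, 1.0, 0.004, -0.002]
contact_force: [-0.3, 0.6, 0.6]
gripper_width: 0.59
t: 16.75
eef_pos: [0.4015, -0.2584, 0.0124]
tool_rot: [-0.0, 1.0, 0.003, 0.0]
contact_force: [-0.1, -0.6, 0.9]
gripper_width: 0.584
t 16.75 p [ 0.4015 -0.2584  0.0124] a0 0.3 | yaw 0.3 tx -0.20 ty 0.06 tz 0.34 cm F [-0.1 -0.6  0.9] w 4.99
```

```bash

python3 -m handwheel '[{"grip":5,"tx":-0.15,"ty":0,"tz":0.35,"yaw":0},{"grip":3,"tx":0,"ty":0,"tz":0,"yaw":0},{"grip":1.4,"tx":0,"ty":0,"tz":0,"yaw":0},{"grip":1.4,"tx":0,"ty":0,"tz":0,"yaw":0},{"grip":1.4,"tx":0,"ty":0,"tz":0,"yaw":0}]' 60
python3 -m handwheel '[{"grip":1.4,"tx":0,"ty":0,"tz":0,"yaw":0},{"grip":1.4,"tx":0,"ty":0,"tz":0,"yaw":0},{"grip":1.4,"tx":0,"ty":0,"tz":-1,"yaw":0},{"grip":1.4,"tx":0,"ty":0,"tz":-3,"yaw":0},{"grip":1.4,"tx":0,"ty":0,"tz":-4,"yaw":0}]'
python3 -m handwheel '[{"grip":1.4,"tx":0,"ty":0,"tz":-3,"yaw":0},{"grip":1.4,"tx":0,"ty":0,"tz":0,"yaw":0},{"grip":1.4,"tx":0,"ty":0,"tz":0,"yaw":0}]'
python3 to.py .480 .197 0.3 .12
python3 - <<'E'
from h import *
C=cam('wrist');cv2.imwrite('pics/w11.png',C[0]);o=get_obs();M=rot(o['tool_rot']);p=np.array(o['eef_pos'])
for b in blobs(C,(45,60,40),(85,255,255),p[2]+.01,60)+blobs(C,(0,120,60),(8,255,255),p[2]+.01,60): print(b,(M.T@(np.r_[b['rect'],p[2]+.01]-p)).round(4))
E
```

```text
t: 17.25
eef_pos: [0.3999, -0.2591, 0.0095]
tool_rot: [-0.0, 1.0, 0.002, 0.0]
contact_force: [0.4, -0.1, 5.8]
gripper_width: 0.237
t: 17.75
eef_pos: [0.3981, -0.2584, 0.089]
tool_rot: [-0.001, 1.0, 0.002, -0.002]
contact_force: [2.1, 0.4, -1.9]
gripper_width: 0.238
t: 18.05
eef_pos: [0.3998, -0.2586, 0.1192]
tool_rot: [-0.0, 1.0, 0.002, 0.001]
contact_force: [0.3, -0.4, -2.8]
gripper_width: 0.238
t 18.05 p [ 0.3998 -0.2586  0.1192] a0 0.3 | yaw -0.0 tx 8.26 ty -45.52 tz -0.08 cm F [ 0.3 -0.4 -2.8] w 2.03
{'px': array([279.3, 311.6]), 'area': np.int32(554), 'mean': array([ 0.3993, -0.2824]), 'rect': (0.3994, -0.2827), 'size': (0.022, 0.013), 'ang': np.float64(179.8)} [ 0.0001  0.0244 -0.01  ]
{'px': array([438.6, 121.7]), 'area': np.int32(85), 'mean': array([ 0.4685, -0.1823]), 'rect': (0.4682, -0.1824), 'size': (0.008, 0.003), 'ang': np.float64(88.4)} [ 0.0694 -0.0756 -0.01  ]
{'px': array([279.5, 234.3]), 'area': np.int32(674), 'mean': array([ 0.3992, -0.2363]), 'rect': (0.3992, -0.2364), 'size': (0.011, 0.021), 'ang': np.float64(179.3)} [ 0.0002 -0.0219 -0.01  ]
{'px': array([427. , 316.4]), 'area': np.int32(407), 'mean': array([ 0.4805, -0.2852]), 'rect': (0.4802, -0.2868), 'size': (0.01, 0.021), 'ang': np.float64(109.6)} [ 0.0809  0.0289 -0.0101]
```

Gauge held. Moving to its insert.

```bash

python3 -m handwheel '[{"grip":1.4,"tx":0,"ty":0,"tz":-3,"yaw":0},{"grip":1.4,"tx":0.75,"ty":-4.1,"tz":0,"yaw":0},{"grip":1.4,"tx":0.75,"ty":-4.1,"tz":0,"yaw":0},{"grip":1.4,"tx":0.75,"ty":-4.1,"tz":0,"yaw":0},{"grip":1.4,"tx":0.75,"ty":-4.1,"tz":0,"yaw":0}]'
python3 -m handwheel '[{"grip":1.4,"tx":0.75,"ty":-4.1,"tz":0,"yaw":0},{"grip":1.4,"tx":0.75,"ty":-4.1,"tz":0,"yaw":0},{"grip":1.4,"tx":0.75,"ty":-4.1,"tz":0,"yaw":0},{"grip":1.4,"tx":0.75,"ty":-4.1,"tz":0,"yaw":0},{"grip":1.4,"tx":0.75,"ty":-4.1,"tz":0,"yaw":0}]'
python3 -m handwheel '[{"grip":1.4,"tx":0.75,"ty":-4.1,"tz":0,"yaw":0},{"grip":1.4,"tx":0.75,"ty":-4.1,"tz":0,"yaw":0},{"grip":1.4,"tx":0,"ty":-0.4,"tz":0,"yaw":0},{"grip":1.4,"tx":0,"ty":0,"tz":0,"yaw":0},{"grip":1.4,"tx":0,"ty":0,"tz":0,"yaw":0}]'
python3 to.py .480 .1965 0.3 .024
python3 - <<'E'
from h import *
C=cam('wrist');cv2.imwrite('pics/w12.png',C[0])
print(*blobs(C,(22,130,90),(35,255,255),.015,300),sep='\n')
E
```

```text
t: 18.6
eef_pos: [0.4277, -0.0932, 0.1476]
tool_rot: [0.0, 1.0, 0.002, -0.001]
contact_force: [0.4, -0.7, -2.2]
gripper_width: 0.236
t: 19.1
eef_pos: [0.4642, 0.1117, 0.1473]
tool_rot: [0.001, 1.0, 0.002, -0.001]
contact_force: [0.8, 0.2, -1.6]
gripper_width: 0.236
t: 19.6
eef_pos: [0.4791, 0.1947, 0.1476]
tool_rot: [0.001, 1.0, 0.002, -0.001]
contact_force: [-0.3, 0.4, -3.5]
gripper_width: 0.237
t 19.60 p [0.4791 0.1947 0.1476] a0 0.2 | yaw -0.1 tx 0.09 ty -0.18 tz 12.36 cm F [-0.3  0.4 -3.5] w 2.02
{'px': array([214.6, 181.1]), 'area': np.int32(2774), 'mean': array([0.4158, 0.2058]), 'rect': (0.4084, 0.1894), 'size': (0.047, 0.186), 'ang': np.float64(90.3)}
{'px': array([280.7, 155.8]), 'area': np.int32(1667), 'mean': array([0.4793, 0.2332]), 'rect': (0.4793, 0.2284), 'size': (0.068, 0.041), 'ang': np.float64(95.4)}
{'px': array([422.3, 191. ]), 'area': np.int32(2829), 'mean': array([0.617 , 0.1985]), 'rect': (0.621, 0.1901), 'size': (0.138, 0.059), 'ang': np.float64(86.7)}
{'px': array([352.6, 200.5]), 'area': np.int32(1893), 'mean': array([0.5501, 0.1898]), 'rect': (0.5502, 0.1893), 'size': (0.048, 0.049), 'ang': np.float64(46.5)}
```

```bash

python3 -m handwheel '[{"grip":1.4,"tx":0,"ty":-0.15,"tz":4,"yaw":0},{"grip":1.4,"tx":0,"ty":0,"tz":4,"yaw":0},{"grip":1.4,"tx":0,"ty":0,"tz":2.4,"yaw":0},{"grip":1.4,"tx":0,"ty":0,"tz":1,"yaw":0},{"grip":1.4,"tx":0,"ty":0,"tz":0.6,"yaw":0}]'
python3 -m handwheel '[{"grip":1.4,"tx":0,"ty":0,"tz":0.2,"yaw":0},{"grip":1.4,"tx":0,"ty":0,"tz":0,"yaw":0}]'
python3 to.py .4795 .196 0.3 .025
```

```text
t: 20.15
eef_pos: [0.4799, 0.1965, 0.0283]
tool_rot: [0.0, 1.0, 0.001, -0.0]
contact_force: [0.6, -1.1, -2.0]
gripper_width: 0.238
t: 20.35
eef_pos: [0.4807, 0.1979, 0.0276]
tool_rot: [-0.0, 1.0, 0.002, 0.001]
contact_force: [0.4, -0.3, -0.9]
gripper_width: 0.235
t 20.35 p [0.4807 0.1979 0.0276] a0 0.2 | yaw -0.1 tx -0.12 ty 0.19 tz 0.26 cm F [ 0.4 -0.3 -0.9] w 2.00
```

```bash

python3 -m handwheel '[{"grip":1.4,"tx":-0.1,"ty":0.15,"tz":0.25,"yaw":0},{"grip":1.4,"tx":0,"ty":0,"tz":0,"yaw":0},{"grip":2.3,"tx":0,"ty":0,"tz":0,"yaw":0},{"grip":2.6,"tx":0,"ty":0,"tz":0,"yaw":0},{"grip":3.2,"tx":0,"ty":0,"tz":0,"yaw":0}]'
python3 -m handwheel '[{"grip":3.4,"tx":0,"ty":0,"tz":-0.5,"yaw":0},{"grip":3.4,"tx":0,"ty":0,"tz":-2,"yaw":0},{"grip":3.4,"tx":0,"ty":0,"tz":-4,"yaw":0},{"grip":3.4,"tx":0,"ty":0,"tz":-4,"yaw":0},{"grip":5,"tx":0,"ty":0,"tz":-3,"yaw":0}]'
python3 -m handwheel '[{"grip":5,"tx":0,"ty":0,"tz":0,"yaw":0},{"grip":5,"tx":0,"ty":0,"tz":0,"yaw":0}]'
python3 - <<'E'
from h import *
C=cam('wrist');cv2.imwrite('pics/w13.png',C[0])
print(*blobs(C,(45,60,40),(85,255,255),.034,60),*blobs(C,(0,120,60),(8,255,255),.034,60),sep='\n')
print(*blobs(C,(22,130,90),(35,255,255),.015,300),sep='\n')
E
python3 to.py .626 -.236 0 .15
```

```text
t: 20.85
eef_pos: [0.4793, 0.1966, 0.0246]
tool_rot: [-0.0, 1.0, 0.002, 0.0]
contact_force: [0.2, -0.4, -1.0]
gripper_width: 0.373
t: 21.35
eef_pos: [0.4796, 0.1963, 0.1618]
tool_rot: [-0.0, 1.0, 0.002, 0.001]
contact_force: [0.3, 0.9, 0.0]
gripper_width: 0.554
t: 21.55
eef_pos: [0.4792, 0.1967, 0.16]
tool_rot: [-0.001, 1.0, 0.002, 0.001]
contact_force: [-0.0, 0.4, -0.6]
gripper_width: 0.584
{'px': array([429.1, 151.6]), 'area': np.int32(63), 'mean': array([0.6147, 0.2414]), 'rect': (0.6146, 0.2415), 'size': (0.017, 0.003), 'ang': np.float64(177.7)}
{'px': array([421. , 201.7]), 'area': np.int32(1814), 'mean': array([0.6149, 0.1927]), 'rect': (0.6149, 0.1895), 'size': (0.018, 0.099), 'ang': np.float64(90.6)}
{'px': array([279. , 220.4]), 'area': np.int32(173), 'mean': array([0.4784, 0.1737]), 'rect': (0.4784, 0.1736), 'size': (0.02, 0.009), 'ang': np.float64(0.4)}
{'px': array([279. , 174.8]), 'area': np.int32(198), 'mean': array([0.4782, 0.2193]), 'rect': (0.4782, 0.2196), 'size': (0.021, 0.009), 'ang': np.float64(179.7)}
{'px': array([215.8, 171.8]), 'area': np.int32(2361), 'mean': array([0.4154, 0.2157]), 'rect': (0.4082, 0.2027), 'size': (0.048, 0.16), 'ang': np.float64(91.2)}
{'px': array([280.4, 192.9]), 'area': np.int32(2261), 'mean': array([0.4798, 0.1945]), 'rect': (0.479, 0.1896), 'size': (0.041, 0.145), 'ang': np.float64(90.7)}
{'px': array([415.5, 191.8]), 'area': np.int32(2711), 'mean': array([0.6173, 0.1968]), 'rect': (0.6206, 0.1899), 'size': (0.138, 0.059), 'ang': np.float64(88.2)}
{'px': array([348.6, 199.4]), 'area': np.int32(1747), 'mean': array([0.5498, 0.1896]), 'rect': (0.5498, 0.1891), 'size': (0.048, 0.049), 'ang': np.float64(43.6)}
t 21.60 p [0.4785 0.1964 0.159 ] a0 0.3 | yaw 0.3 tx 14.75 ty 43.24 tz 0.90 cm F [-0.4 -0.2  0.2] w 5.01
```

The gauge is seated: band spacing and centring match the bench reading raised by 15 mm. On to the weight.

```bash

python3 -m handwheel '[{"grip":5.5,"tx":1.34,"ty":3.9,"tz":0,"yaw":0},{"grip":5.5,"tx":1.34,"ty":3.9,"tz":0,"yaw":0},{"grip":5.5,"tx":1.34,"ty":3.9,"tz":0,"yaw":0},{"grip":5.5,"tx":1.34,"ty":3.9,"tz":0,"yaw":0},{"grip":5.5,"tx":1.34,"ty":3.9,"tz":0,"yaw":0}]'
python3 -m handwheel '[{"grip":5.5,"tx":1.34,"ty":3.9,"tz":0,"yaw":0},{"grip":5.5,"tx":1.34,"ty":3.9,"tz":0,"yaw":0},{"grip":5.5,"tx":1.34,"ty":3.9,"tz":0,"yaw":0},{"grip":5.5,"tx":1.34,"ty":3.9,"tz":0,"yaw":0},{"grip":5.5,"tx":1.34,"ty":3.9,"tz":0,"yaw":0}]'
python3 -m handwheel '[{"grip":5.5,"tx":1.34,"ty":3.9,"tz":0,"yaw":0},{"grip":5.5,"tx":0,"ty":0,"tz":0,"yaw":0},{"grip":5.5,"tx":0,"ty":0,"tz":0,"yaw":0}]'
python3 to.py .626 -.236 0 .01
python3 - <<'E'
from h import *
C=cam('wrist');cv2.imwrite('pics/w14.png',C[0])
print(*blobs(C,(12,60,90),(32,255,255),.029,300),sep='\n')
E
```

```text
t: 22.1
eef_pos: [0.5461, 0.0001, 0.1577]
tool_rot: [0.0, 1.0, 0.002, -0.001]
contact_force: [0.4, 0.2, -0.8]
gripper_width: 0.645
t: 22.6
eef_pos: [0.6141, -0.1943, 0.1572]
tool_rot: [-0.0, 1.0, 0.002, -0.002]
contact_force: [-0.3, -0.3, -0.1]
gripper_width: 0.64
t: 22.9
eef_pos: [0.627, -0.233, 0.1572]
tool_rot: [-0.0, 1.0, 0.001, -0.002]
contact_force: [-0.9, 0.2, 0.2]
gripper_width: 0.65
t 22.90 p [ 0.627  -0.233   0.1572] a0 0.1 | yaw 0.1 tx -0.10 ty 0.30 tz 14.72 cm F [-0.9  0.2  0.2] w 5.55
{'px': array([282.9, 199. ]), 'area': np.int32(864), 'mean': array([ 0.6294, -0.2349]), 'rect': (0.6295, -0.2351), 'size': (0.029, 0.034), 'ang': np.float64(90.2)}
{'px': array([134.7, 208.3]), 'area': np.int32(651), 'mean': array([ 0.4844, -0.245 ]), 'rect': (0.4845, -0.2455), 'size': (0.015, 0.043), 'ang': np.float64(90.1)}
{'px': array([ 25.2, 331.5]), 'area': np.int32(1376), 'mean': array([ 0.3361, -0.3949]), 'rect': (0.3362, -0.4007), 'size': (0.029, 0.111), 'ang': np.float64(108.4)}
{'px': array([424.3, 405.6]), 'area': np.int32(336), 'mean': array([ 0.8093, -0.507 ]), 'rect': (0.807, -0.5066), 'size': (0.015, 0.067), 'ang': np.float64(121.6)}
```

View pics/w14.png

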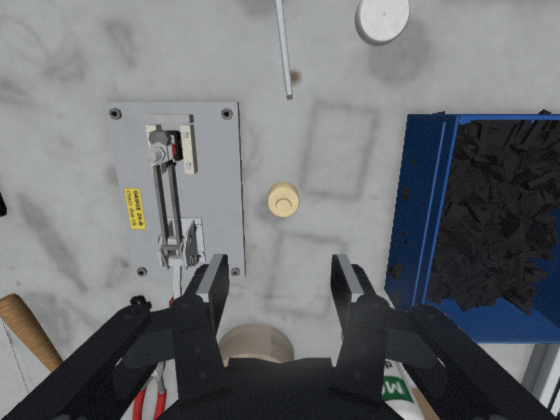

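The weight is at (283,199), i.e. (0.629, -0.235), with clear space around it.

```bash

python3 -m handwheel '[{"grip":5.5,"tx":0.2,"ty":0.2,"tz":4,"yaw":0},{"grip":5.5,"tx":0,"ty":0,"tz":4,"yaw":0},{"grip":5.5,"tx":0,"ty":0,"tz":4,"yaw":0},{"grip":5.5,"tx":0,"ty":0,"tz":1.5,"yaw":0},{"grip":5.5,"tx":0,"ty":0,"tz":0.9,"yaw":0}]' 60
python3 -m handwheel '[{"grip":5.5,"tx":0,"ty":0,"tz":0.3,"yaw":0},{"grip":5.5,"tx":0,"ty":0,"tz":0,"yaw":0}]'
python3 to.py .629 -.235 0 .010
```

```text
t: 23.45
eef_pos: [0.6295, -0.232, 0.0137]
tool_rot: [-0.001, 1.0, 0.003, -0.001]
contact_force: [-0.1, -0.4, 0.9]
gripper_width: 0.645
t: 23.65
eef_pos: [0.6313, -0.234, 0.0135]
tool_rot: [0.0, 1.0, 0.002, 0.001]
contact_force: [0.4, 0.0, 1.3]
gripper_width: 0.643
t 23.65 p [ 0.6313 -0.234   0.0135] a0 0.3 | yaw 0.3 tx -0.23 ty 0.10 tz 0.35 cm F [0.4 0.  1.3] w 5.49
```

```bash

python3 -m handwheel '[{"grip":5.5,"tx":-0.2,"ty":0.1,"tz":0.35,"yaw":0},{"grip":4,"tx":0,"ty":0,"tz":0,"yaw":0},{"grip":2.4,"tx":0,"ty":0,"tz":0,"yaw":0},{"grip":2.4,"tx":0,"ty":0,"tz":0,"yaw":0},{"grip":2.4,"tx":0,"ty":0,"tz":0,"yaw":0}]' 60
python3 -m handwheel '[{"grip":2.4,"tx":0,"ty":0,"tz":0,"yaw":0},{"grip":2.4,"tx":0,"ty":0,"tz":0,"yaw":0},{"grip":2.4,"tx":0,"ty":0,"tz":-1,"yaw":0},{"grip":2.4,"tx":0,"ty":0,"tz":-3,"yaw":0},{"grip":2.4,"tx":0,"ty":0,"tz":-4,"yaw":0}]'
python3 -m handwheel '[{"grip":2.4,"tx":0,"ty":0,"tz":-4,"yaw":0},{"grip":2.4,"tx":0,"ty":0,"tz":0,"yaw":0},{"grip":2.4,"tx":0,"ty":0,"tz":0,"yaw":0}]'
python3 - <<'E'
from h import *
C=cam('wrist');cv2.imwrite('pics/w15.png',C[0]);o=get_obs();M=rot(o['tool_rot']);p=np.array(o['eef_pos'])
for b in blobs(C,(12,60,90),(32,255,255),p[2]+.02,1000): print(b,(M.T@(np.r_[b['rect'],p[2]+.02]-p)).round(4))
E
python3 to.py .550 .190 0.3 .13
```

```text
t: 24.15
eef_pos: [0.629, -0.2353, 0.0101]
tool_rot: [0.0, 1.0, 0.002, 0.001]
contact_force: [-1.2, 0.2, 5.8]
gripper_width: 0.333
t: 24.65
eef_pos: [0.6266, -0.2341, 0.088]
tool_rot: [-0.001, 1.0, 0.002, -0.002]
contact_force: [0.2, 0.8, -1.8]
gripper_width: 0.329
t: 24.95
eef_pos: [0.6287, -0.2349, 0.13]
tool_rot: [0.0, 1.0, 0.002, 0.001]
contact_force: [0.1, -0.7, -2.8]
gripper_width: 0.331
{'px': array([279.5, 277.2]), 'area': np.int32(3521), 'mean': array([ 0.6282, -0.2315]), 'rect': (0.6285, -0.2327), 'size': (0.043, 0.027), 'ang': np.float64(90.5)} [ 0.0007 -0.0017 -0.02  ]
t 25.00 p [ 0.6278 -0.2344  0.1284] a0 0.3 | yaw -0.0 tx -7.56 ty -42.48 tz -0.16 cm F [ 0.3 -0.7 -3. ] w 2.87
```

```bash

python3 -m handwheel '[{"grip":2.4,"tx":-0.8,"ty":-4.25,"tz":0,"yaw":0},{"grip":2.4,"tx":-0.8,"ty":-4.25,"tz":0,"yaw":0},{"grip":2.4,"tx":-0.8,"ty":-4.25,"tz":0,"yaw":0},{"grip":2.4,"tx":-0.8,"ty":-4.25,"tz":0,"yaw":0},{"grip":2.4,"tx":-0.8,"ty":-4.25,"tz":0,"yaw":0}]'
python3 -m handwheel '[{"grip":2.4,"tx":-0.8,"ty":-4.25,"tz":0,"yaw":0},{"grip":2.4,"tx":-0.8,"ty":-4.25,"tz":0,"yaw":0},{"grip":2.4,"tx":-0.8,"ty":-4.25,"tz":0,"yaw":0},{"grip":2.4,"tx":-0.8,"ty":-4.25,"tz":0,"yaw":0},{"grip":2.4,"tx":-0.8,"ty":-4.25,"tz":0,"yaw":0}]'
python3 -m handwheel '[{"grip":2.4,"tx":0,"ty":0,"tz":0,"yaw":0},{"grip":2.4,"tx":0,"ty":0,"tz":0,"yaw":0}]'
python3 to.py .550 .190 0.3 .026
python3 - <<'E'
from h import *
C=cam('wrist');cv2.imwrite('pics/w16.png',C[0])
print(*blobs(C,(22,130,90),(35,255,255),.015,300),sep='\n')
E
```

```text
t: 25.5
eef_pos: [0.5854, -0.0208, 0.127]
tool_rot: [0.0, 1.0, 0.002, -0.002]
contact_force: [1.4, 0.2, -2.1]
gripper_width: 0.33
t: 26.0
eef_pos: [0.5445, 0.191, 0.1271]
tool_rot: [0.001, 1.0, 0.002, -0.001]
contact_force: [1.1, -0.4, -2.1]
gripper_width: 0.329
t: 26.2
eef_pos: [0.5448, 0.1909, 0.1271]
tool_rot: [0.001, 1.0, 0.004, -0.001]
contact_force: [-0.5, -0.9, -2.1]
gripper_width: 0.332
t 26.20 p [0.5448 0.1909 0.1271] a0 0.5 | yaw 0.2 tx 0.52 ty 0.09 tz 10.11 cm F [-0.5 -0.9 -2.1] w 2.84
{'px': array([139.4, 184.9]), 'area': np.int32(3105), 'mean': array([0.4182, 0.2021]), 'rect': (0.4162, 0.1899), 'size': (0.041, 0.187), 'ang': np.float64(88.8)}
{'px': array([217.4, 192.4]), 'area': np.int32(1900), 'mean': array([0.4879, 0.1972]), 'rect': (0.4862, 0.1898), 'size': (0.03, 0.146), 'ang': np.float64(93.3)}
{'px': array([362. , 194.8]), 'area': np.int32(3853), 'mean': array([0.6184, 0.1969]), 'rect': (0.6203, 0.1898), 'size': (0.06, 0.138), 'ang': np.float64(88.9)}
{'px': array([190.8, 211.2]), 'area': np.int32(416), 'mean': array([0.4622, 0.1798]), 'rect': (0.4625, 0.1765), 'size': (0.01, 0.115), 'ang': np.float64(93.6)}
{'px': array([285.5, 203.7]), 'area': np.int32(2229), 'mean': array([0.5495, 0.1892]), 'rect': (0.5495, 0.1887), 'size': (0.049, 0.049), 'ang': np.float64(1.7)}
```

```bash

python3 -m handwheel '[{"grip":2.4,"tx":0.4,"ty":0.2,"tz":3.5,"yaw":0},{"grip":2.4,"tx":0,"ty":0,"tz":3,"yaw":0},{"grip":2.4,"tx":0,"ty":0,"tz":1.5,"yaw":0},{"grip":2.4,"tx":0,"ty":0,"tz":1,"yaw":0},{"grip":2.4,"tx":0,"ty":0,"tz":0.7,"yaw":0}]'
python3 -m handwheel '[{"grip":2.4,"tx":0,"ty":0,"tz":0.2,"yaw":0},{"grip":2.4,"tx":0,"ty":0,"tz":0,"yaw":0}]'
python3 to.py .5495 .1888 0.3 .0255
```

```text
t: 26.75
eef_pos: [0.5507, 0.1868, 0.0314]
tool_rot: [0.0, 1.0, 0.002, -0.0]
contact_force: [-0.0, 0.6, -1.9]
gripper_width: 0.331
t: 26.95
eef_pos: [0.5509, 0.1877, 0.0303]
tool_rot: [-0.0, 1.0, 0.002, 0.0]
contact_force: [-0.1, -0.3, -1.7]
gripper_width: 0.332
t 26.95 p [0.5509 0.1877 0.0303] a0 0.2 | yaw -0.1 tx -0.14 ty -0.11 tz 0.48 cm F [-0.1 -0.3 -1.7] w 2.83
```

```bash

python3 -m handwheel '[{"grip":2.4,"tx":-0.1,"ty":-0.1,"tz":0.3,"yaw":0},{"grip":2.4,"tx":0,"ty":0,"tz":0.2,"yaw":0},{"grip":2.4,"tx":0,"ty":0,"tz":0,"yaw":0}]'
python3 -m handwheel '[{"grip":3.2,"tx":0,"ty":0,"tz":0,"yaw":0},{"grip":3.5,"tx":0,"ty":0,"tz":0,"yaw":0},{"grip":4,"tx":0,"ty":0,"tz":0,"yaw":0},{"grip":4.2,"tx":0,"ty":0,"tz":-0.5,"yaw":0},{"grip":4.2,"tx":0,"ty":0,"tz":-2,"yaw":0}]'
python3 -m handwheel '[{"grip":4.2,"tx":0,"ty":0,"tz":-4,"yaw":0},{"grip":4.2,"tx":0,"ty":0,"tz":-4,"yaw":0},{"grip":4.2,"tx":0,"ty":0,"tz":-4,"yaw":0},{"grip":4.2,"tx":0,"ty":0,"tz":0,"yaw":0},{"grip":4.2,"tx":0,"ty":0,"tz":0,"yaw":0}]'
python3 - <<'E'
from h import *
C=cam('wrist');cv2.imwrite('pics/w17.png',cv2.resize(C[0][80:320,80:480],(800,480),interpolation=cv2.INTER_CUBIC))
E
```

```text
t: 27.25
eef_pos: [0.5496, 0.1891, 0.0251]
tool_rot: [-0.0, 1.0, 0.002, 0.0]
contact_force: [0.6, 0.8, -1.1]
gripper_width: 0.328
t: 27.75
eef_pos: [0.5481, 0.1882, 0.0488]
tool_rot: [0.001, 1.0, 0.002, -0.002]
contact_force: [-0.4, -0.9, 0.6]
gripper_width: 0.493
t: 28.25
eef_pos: [0.5499, 0.189, 0.171]
tool_rot: [-0.001, 1.0, 0.002, 0.001]
contact_force: [-0.7, -0.3, -0.9]
gripper_width: 0.492
```

View pics/w17.png

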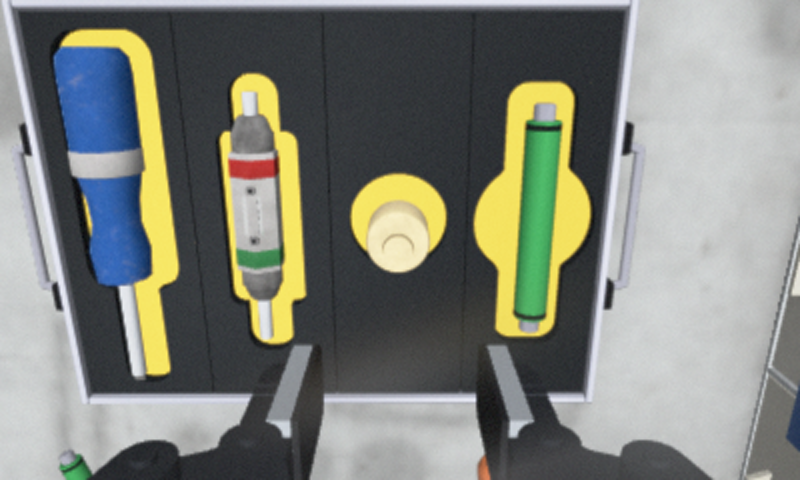

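All four lie in their cut-outs: driver at crop column 95, gauge at 255, weight at (398,236), rod at 540. As a numeric check I'll project the seated poses against the blobs.

```bash
python3 - <<'E'
from h import *
C=cam('wrist');f=lambda X:((w2p(C,X)-80)*2).round(0)
print('hole c',f((.5495,.1888,.015)),'weight knob top seated',f((.5495,.1888,.055)),'shoulder y-',f((.5495,.1728,.044)),'if 8mm high',f((.5495,.1728,.052)))
print('driver tip seated',f((.409,.189-.086,.031)),'handle end',f((.409,.189+.086,.031)))
print('rod',*blobs(C,(45,80,40),(80,255,255),.024,800),sep='\n')
T=cam('top');print(*blobs(T,(5,150,80),(18,255,255),.013,10,(280,150,350,180)),sep='\n')
S=cam('scene');g=lambda X:w2p(S,X).round(0)
print(g((.5495,.1888,.055)),g((.5495,.1888,.063)))
cv2.imwrite('pics/c6.png',cv2.resize(S[0][145:235,165:315],(800,480),interpolation=cv2.INTER_CUBIC))
print('knob in crop',(g((.5495,.1888,.055))-[165,145])*5.33,get_obs()['t'])
E
```

```text
hole c [401. 220.] weight knob top seated [401. 243.] shoulder y- [401. 267.] if 8mm high [401. 273.]
driver tip seated [143. 378.] handle end [91. 44.]
rod
{'px': array([349.8, 188.4]), 'area': np.int32(1592), 'mean': array([0.6199, 0.1923]), 'rect': (0.6199, 0.1897), 'size': (0.017, 0.103), 'ang': np.float64(90.5)}
{'px': array([315.6, 164.1]), 'area': np.int32(116), 'mean': array([ 0.6217, -0.0331]), 'rect': (0.6222, -0.0327), 'size': (0.02, 0.045), 'ang': np.float64(97.8)}
{'px': array([296.6, 166.1]), 'area': np.int32(119), 'mean': array([0.6151, 0.0174]), 'rect': (0.614, 0.0175), 'size': (0.025, 0.035), 'ang': np.float64(101.7)}
[252. 174.] [252. 172.]
knob in crop [463.71 154.57] 28.45
```

```bash
python3 -c "
from station import *
print(hand_in())"
```

```text
the job is handed in; nothing more can be done
None
```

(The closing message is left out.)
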